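# Seat the disc weight in its carrier and close the hood

## Robot

A 6-joint arm with a two-finger parallel gripper is mounted at the origin on the work surface. World frame = base frame: x ahead of the robot, y to its left, z up, the work surface at z = 0. Lengths are in m, angles in rad, forces in N, time in s.
With the tool pointing down it reaches from about 0.375 to 0.925 m from the base axis. Payload 5.7 kg.
Tool frame: the origin (TCP) lies midway between the tips of the shut fingers; the grasp point (between the pads) lies 19 mm behind it (robot.grip_point_offset is the distance from the TCP to the grasp point, in m); z points along the fingers, y is the line along which they close (so a half turn about z gives the same grasp; the last joint's range is limited). The gripper opens to 88 mm and grips with 3 to 60 N. Pads are 20 mm wide; open, the fingers measure 115 mm over their backs; the gripper's body (75 mm by 178 mm) begins 61 mm behind the grasp point.
Start: joints at [1.153, 0.359, 1.51, -0, 1.272, -0.115], TCP at [0.179, 0.573, 0.195] pointing down, gripper open.
Joint ranges: [-2.97, 2.97], [-1.01, 2.36], [0.21, 2.38], [-0.96, 4.11], [0.2, 2.71], [-2.98, 2.98]. Speed limits (rad/s): [2.39, 2.39, 3.14, 3.14, 3.14, 3.14].

## Interface

Orientations are given as a unit quaternion [w, x, y, z].
In Python, from station import robot, optics gives the robot as it stands.
- The arm moves only by the tool step_arm, never from a script. Its argument "series" is one flat list of numbers, 4 for each row, row after row: the shift along the tool's x, y, z in m, then the turn about the tool's z in degrees. A call has 1 to 5 rows; each row shifts and turns the commanded pose from where the row before left it, along the tool's axes as they then stand; what a row does not reach is not made up. A row lasts 1/10 s, in which the tool goes at most 50 mm and 8.59 degrees, less where a joint would pass 70% of its speed; a pose out of reach is approached as far as the arm can. A call is refused whole if a number of a shift passes 0.05 or a number of a turn 8.59, either way. A call with a gripper value outside its range is refused whole. "fingers" is the finger opening in m, from 0 to 0.0878, set as the call begins (left out, the last holds). The fingers move at their own pace and stop on an object; "grip_force" is the grip in N (left out, the last holds). Time passes only in rows, so rows that do not move let the fingers close. It gives the time, the measured TCP pose, the force, the opening and the grip force at its end, in the units of the state.
- robot.observe(): the state, without advancing time (a new reading comes with each control period).
- optics.capture(name): name is "side" or "top"; returns a dict with "color" (480x640x3 uint8, red, green, blue), "depth" (480x640 float32, m along the optical axis (not along the pixel's ray), 0 where there is no reading), "fx", "fy", "cx", "cy" (pixels), "xyz" and "attitude" of the camera in the world. Camera axes: x right, y down, z forward; pixel columns grow to the right and rows downward; lengths in m; the calibration is good to about 2 mm. A picture is of the moment at which its call begins.
- robot.hand_in(): hands the job in; it is judged then, once.
The state is a dict: "clock": time; "qpos": joint angles; "qd": joint speeds; "joint_torque": joint torques, N m; "position": TCP position; "eef_rot": TCP orientation; "wrist_force": force on the tool from outside, world axes, zero at the start; "wrist_torque": the same for the moment, N m; "grip_width": opening from 0.0 (shut) to 1.0 (fully open); "grasp_force": force on a finger pad.
Only numpy, scipy, OpenCV 4.12 (cv2) and the standard library are available. Lean on these libraries where they do the work, as an engineer would, in place of code of your own. Each camera call takes 0.05 s, during which the arm holds its last target. There are 200 camera calls.

## Task

The loose steel disc weight lies on the deck of the dark grey weight carrier: push it across the deck with the fingertips, never lifting it, until it drops over the rim and lies flat in the round recess. Then push the carrier's sliding hood fully shut over it. Leave the other things standing where they are.

Things in the scene. Friction and masses are not known exactly. Their poses are not given: they have to be found in the camera images.
- carrier: Dark grey plastic weight carrier, fixed to the slab: a block 120 mm wide (its x), 210 mm long (its y, -125 to +85), 30 mm high; its flat top is the deck. Origin on the underside, straight below the recess's centre; z up. On the deck two aluminium side rails, x = +-51 to +-59, y = -30 to +85, 12 mm high, guide the hood; the deck is bare elsewhere.
- recess (a point): Centre of the mouth of the round recess, at deck level, 30 mm above the slab, at the carrier's x = y = 0. The recess is 47.5 mm across and 8 mm deep (floor 22 mm above the slab).
- disc: Loose plain stainless disc weight, 44 mm across, 8 mm thick, about 96 g, no knob. Origin at the centre of its underside. It starts flat on the bare deck on the carrier's -y side of the recess, 60 to 95 mm from its centre. Seated, its top is flush with the deck.
- hood (a joint): Opening of the sliding aluminium hood in m: 0 = fully shut over the recess (end stop), 0.085 = fully open; starts 0.068 to 0.082. Opens along the carrier's +y; about 1.2 N of friction, stays where left. A flat block 95 mm wide (x), 92 long (y), 14 high. Shut it spans carrier y = -32 to +60 mm; open, it overhangs the carrier's +y end.
- hood_end (a point): Centre of the hood's +y end face (95 mm wide, 33 to 47 mm above the slab), the face to push on; it moves with the hood. The hood's underside is 3 mm above the deck, so it cannot pass over a disc that is not seated.
- vial: Bystander: amber glass vial with black screw cap, 27 mm across, 53 mm high, standing loose; origin at the centre of its underside.
- dish: Bystander: crimped round aluminium weighing dish, 60 mm across, 14 mm high, loose; origin at the centre of its underside.
- spatula: Bystander: flat metal weighing spatula, 155 mm long (its x), 10 mm wide, 3 mm thick, lying loose; origin under the middle of its shaft.
- stirrup: Bystander: stainless stirrup weight holder, 48 mm round foot with a wire bow, 84 mm high, loose; origin at the centre of its underside.
- knob_weight: Bystander: knobbed stainless weight, 26 mm across, 40 mm high, loose; origin at the centre of its underside.
- big_weight: Bystander: larger knobbed stainless weight, 38 mm across, 56 mm high, loose; origin at the centre of its underside.
Not all that is in view belongs to the job. Of the things shaped like the disc, the stainless one is meant.

How it is judged:
By the outcome, as a careful person would: the job done as asked, in the order asked, and still so for the second after the job is handed in, with the robot touching nothing.
It also fails if it takes over 45 s, if anything falls off the work surface, if the arm or the gripper's body presses on something with over 40 N, if the wrist force passes 120 N, or if a joint passes its speed limit or range.

## Working session

There is one attempt and no reset: what is moved stays moved. The work goes in short steps, Python scripts to look and compute and a tool call to move; the robot and the scene stay as the last step left them, time stands still between calls to the robot, and variables do not carry over. Pictures are saved under pics/ and viewed, at most 10 in all, crops included, and the job is handed in when it is done.

Besides the shell and the picture viewer there is one more tool, called after "Call:" by a JSON object that holds its "name" and its "arguments", one argument or row to a line. step_arm: Moves the arm, as the interface text tells. Its arguments: {"type":"object","properties":{"series":{"type":"array"},"fingers":{"type":"number"},"grip_force":{"type":"number"}},"required":["series"]}

```bash
mkdir -p pics
cat > h.py <<'E'
import numpy as np, cv2, pickle
from scipy.spatial.transform import Rotation as R
from station import robot, optics
def snap(n,f):
    c=optics.capture(n); cv2.imwrite(f'pics/{f}.png',c['color'][:,:,::-1]); pickle.dump(c,open(f'pics/{f}.pkl','wb')); return c
def load(f): return pickle.load(open(f'pics/{f}.pkl','rb'))
def rot(c):
    a=np.array(c['attitude'],float)
    return a if a.shape==(3,3) else R.from_quat(a[[1,2,3,0]]).as_matrix()
def ray(c,u,v,z):
    d=rot(c)@np.array([(u-c['cx'])/c['fx'],(v-c['cy'])/c['fy'],1]); o=np.array(c['xyz']); return o+d*(z-o[2])/d[2]
def dep(c,u,v):
    z=c['depth'][int(v),int(u)]; return np.array(c['xyz'])+rot(c)@np.array([(u-c['cx'])/c['fx']*z,(v-c['cy'])/c['fy']*z,z])
def crop(c,u0,v0,u1,v1,k,f): cv2.imwrite(f'pics/{f}.png',cv2.resize(c['color'][v0:v1,u0:u1,::-1],None,fx=k,fy=k,interpolation=cv2.INTER_CUBIC))
E
python3 - <<'E'
from h import *
for n in('top','side'):
    c=snap(n,n+'1'); print(n,c['xyz'],c['attitude'],c['fx'],c['cx'],c['cy'])
s=robot.observe(); print(s['clock'],s['position'],s['eef_rot'],s['wrist_force'])
E
```

```text
top [ 0.52341269 -0.13014678  0.80864193] [-0.03958092  0.71271543 -0.69946781  0.0348546 ] 461.2884605276588 316.55884613580463 243.9539977473332
side [0.49346473 0.35135766 0.61211466] [ 0.04463486 -0.09718472  0.92792311 -0.35710163] 473.84985829375586 312.649891768246 242.36850084617242
0.1 [0.17864834 0.57209933 0.19469834] [-2.06347945e-04  1.50818626e-01  9.88561109e-01 -7.95678742e-04] [-0.37729904  1.35145337 -0.04097709]
```

View pics/top1.png

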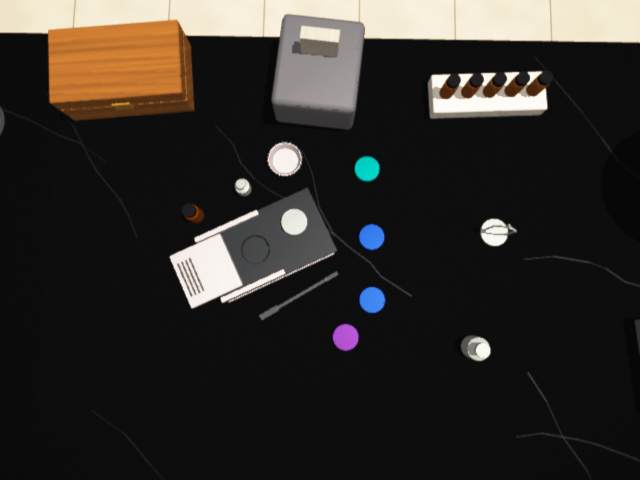

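View pics/side1.png

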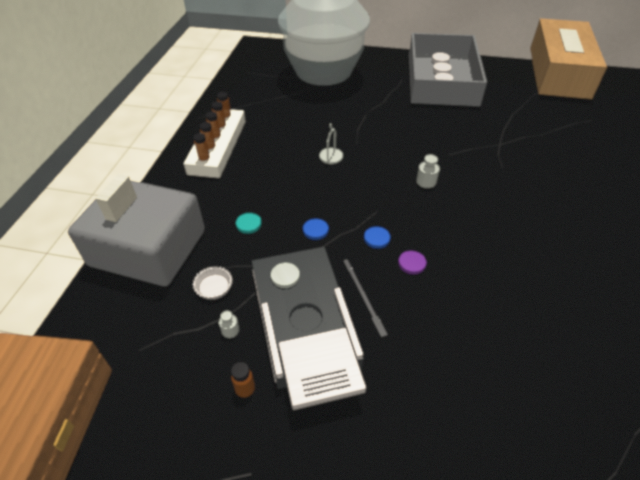

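Top view: the stainless disc is at (294,222) on the deck, the recess at (255,249), and the hood's +y end near (181,283). The disc-shaped things are teal (367,168), blue (372,237), blue (372,300), purple (345,337) and the bare metal one at (294,222). Only the last is stainless and on the deck, so it is the one meant. I'll confirm it in a crop.

Run:
```python
from h import *
c=load('top1'); crop(c,160,140,360,290,4,'crop1')
for u,v in((294,222),(255,249),(320,225),(205,270),(242,187),(193,213),(285,158),(300,295)): print(u,v,dep(c,u,v).round(4))
```

```text
294 222 [ 0.6416 -0.0853  0.0368]
255 249 [ 0.5959 -0.0187  0.0214]
320 225 [ 0.638  -0.1294  0.0317]
205 270 [0.5571 0.0587 0.0492]
242 187 [0.7    0.0046 0.0384]
193 213 [0.6513 0.0821 0.0523]
285 158 [ 0.7623 -0.0645  0.0033]
300 295 [ 0.5189 -0.097   0.0045]
```

Run:
```python
from h import *
c=load('top1'); c['color']=np.clip(c['color'].astype(float)**.6*8,0,255).astype(np.uint8); crop(c,160,180,350,320,4,'crop2')
```

```text
(no output)
```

View pics/crop2.png

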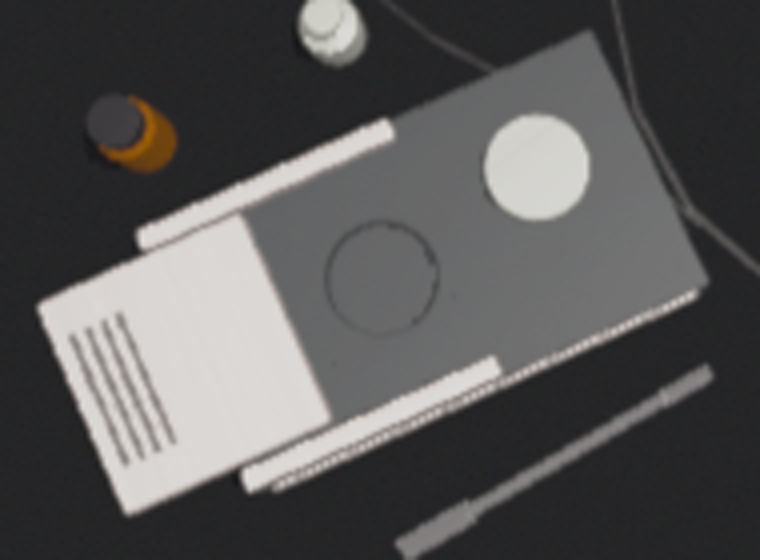

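The crop confirms it: the plain metal disc is at crop (537,167), on the bare deck. The recess rim centre is at (382,279), the deck's -y corners at (590,31) and (708,282), and the hood's corners at (38,305), (128,516), (242,213) and (330,417).

```bash
cat >> h.py <<'E'
def cp(c,u,v,z): return ray(c,160+u/4-.375,180+v/4-.375,z)
E
python3 - <<'E'
from h import *
c=load('top1')
D=cp(c,537,167,.038);Rc=cp(c,382,279,.03)
a=cp(c,590,31,.03);b=cp(c,708,282,.03)
h=[cp(c,*p,.047) for p in((38,305),(128,516),(242,213),(330,417))]
n=np.linalg.norm
print('D',D,'R',Rc,'end',(a+b)/2,'w',n(a-b),'hood w,l',n(h[0]-h[1]),n(h[2]-h[3]),n(h[0]-h[2]),n(h[1]-h[3]))
he=(h[0]+h[1])/2; hf=(h[2]+h[3])/2; print('hoodend',he,hf)
ang=lambda d:np.degrees(np.arctan2(d[1],d[0]))
print('yaxis',ang(he-hf),ang(he-(a+b)/2),ang(Rc-(a+b)/2),n(Rc-(a+b)/2),ang(h[1]-h[0])+0,ang(b-a))
print('D->R',n(Rc-D),ang(Rc-D),'he-R',n(he-Rc),ang(he-Rc))
s=robot.observe();M=R.from_quat(np.array(s['eef_rot'])[[1,2,3,0]]).as_matrix();print(M.round(3),s['qpos'])
E
```

```text
D [ 0.64246339 -0.08516769  0.038     ] R [ 0.59449888 -0.02011239  0.03      ] end [ 0.64949533 -0.13220413  0.03      ] w 0.1194728269876456 hood w,l 0.0954213310594065 0.09288889576442493 0.09223246472274664 0.09153853855099911
hoodend [0.53651549 0.09912443 0.047     ] [0.57749268 0.01689185 0.047     ]
yaxis 116.48746266701704 116.03067690228711 116.13431489865462 0.12485658307804134 -154.21958458642322 -154.04591876743092
D->R 0.08122059167308628 126.40091651635622 he-R 0.13367308713355583 115.93308197632648
[[-0.955  0.298 -0.001]
 [ 0.298  0.955 -0.002]
 [ 0.    -0.002 -1.   ]] [ 1.15292335e+00  3.59438214e-01  1.51130378e+00 -2.18959146e-05
  1.27249453e+00 -1.15073783e-01]
```

Call:
{"name": "step_arm", "arguments": {
  "series": [-0.039,-0.03,0,7.26,-0.042,-0.025,0,7.26,-0.045,-0.019,0,7.26,-0.047,-0.013,0,7.26,-0.048,-0.007,0,7.26],
  "fingers": 0.024,
  "grip_force": 20
}}

```text
clock: 0.6
position: [0.3199, 0.3712, 0.1952]
eef_rot: [-0.0, 0.453, 0.891, -0.0]
wrist_force: [1.2, 0.8, 0.2]
grip_width: 0.587
grasp_force: 0.0
```

Call:
{"name": "step_arm", "arguments": {
  "series": [-0.049,0,0,0,-0.049,0,0,0,-0.049,0,0,0,-0.049,0,0,0,-0.049,0,0,0]
}}

```text
clock: 1.1
position: [0.4653, 0.1738, 0.1953]
eef_rot: [-0.0, 0.451, 0.892, -0.0]
wrist_force: [0.9, 0.7, -0.6]
grip_width: 0.273
grasp_force: 0.0
```

Call:
{"name": "step_arm", "arguments": {
  "series": [-0.049,0,0,0,-0.049,0,0,0,-0.049,0,0,0,-0.049,0,0,0,0,0,0,0]
}}

```text
clock: 1.6
position: [0.5846, 0.0127, 0.1951]
eef_rot: [0.002, 0.453, 0.891, -0.0]
wrist_force: [-0.2, 1.3, 0.5]
grip_width: 0.276
grasp_force: 0.0
```

```bash
cat >> h.py <<'E'
ang=lambda d:np.degrees(np.arctan2(d[1],d[0]))
def to(target,az=None):
    s=robot.observe();M=R.from_quat(np.array(s['eef_rot'])[[1,2,3,0]]).as_matrix()
    xa=ang(M[:,0]); print('t',s['clock'],'pos',np.round(s['position'],4),'xaz',xa,'F',np.round(s['wrist_force'],2),'grip',s['grip_width'],'q',np.round(s['qpos'],2))
    print('tool shift',(M.T@(np.array(target)-s['position'])).round(4),'turn',None if az is None else xa-az)
E
python3 -c "
from h import *
to([.669,-.121,.1],126.4)"
```

```text
t 1.6 pos [0.5846 0.0127 0.1951] xaz 126.08396035503084 F [-0.2   1.32  0.5 ] grip 0.2755004918444115 q [-0.1   0.34  1.55 -0.    1.26 -0.72]
tool shift [-0.1574 -0.0106  0.0956] turn -0.31603964496916603
```

Call:
{"name": "step_arm", "arguments": {
  "series": [-0.045,-0.003,0,0,-0.045,-0.003,0,0,-0.045,-0.003,0.015,0,-0.022,-0.002,0.04,0,0,0,0.04,0]
}}

```text
clock: 2.1
position: [0.6674, -0.118, 0.0999]
eef_rot: [0.002, 0.452, 0.892, 0.0]
wrist_force: [0.1, 0.3, -0.8]
grip_width: 0.279
grasp_force: 0.0
```

Call:
{"name": "step_arm", "arguments": {
  "series": [0,0,0.025,0,0,0,0,0]
}}

```text
clock: 2.3
position: [0.6607, -0.1136, 0.0707]
eef_rot: [-0.005, 0.451, 0.892, -0.001]
wrist_force: [0.3, 0.1, -0.4]
grip_width: 0.271
grasp_force: 0.0
```

Run:
```python
from h import *
to([.669,-.121,.0335],126.4)
c=snap('top','top2'); crop(c,230,160,360,280,5,'crop3')
```

```text
t 2.3 pos [ 0.6607 -0.1136  0.0707] xaz 126.34144836095732 F [ 0.25  0.09 -0.37] grip 0.27113167976864827 q [-0.27  0.58  1.46  0.    1.11 -0.91]
tool shift [-0.0112  0.0025  0.0371] turn -0.05855163904269034
```

View pics/crop3.png

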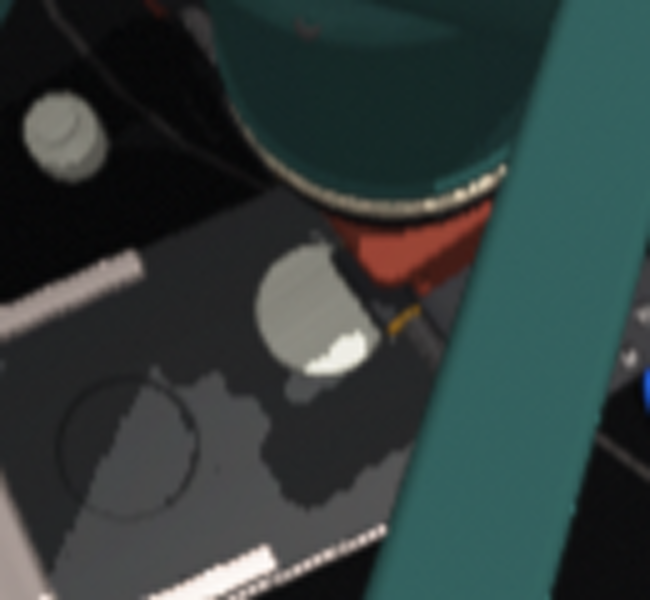

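The disc is still at its start place (crop 315,312). The fingertips are just behind it and above it, so I back off a little before going down.

Call:
{"name": "step_arm", "arguments": {
  "series": [-0.011,0.0025,0,0,0,0,0.012,0,0,0,0.012,0,0,0,0.012,0,0,0,0,0]
}}

```text
clock: 2.85
position: [0.6716, -0.1219, 0.0371]
eef_rot: [-0.002, 0.451, 0.892, -0.0]
wrist_force: [-0.3, 0.8, 0.1]
grip_width: 0.269
grasp_force: 0.0
```

Run:
```python
from h import *
to([.669,-.121,.0335],126.4)
print('final shift:'); to([.5945+.593*.0284,-.0201-.805*.0284,.0335])
```

```text
t 2.85 pos [ 0.6716 -0.1219  0.0371] xaz 126.35382110809542 F [-0.26  0.79  0.1 ] grip 0.2694385080404455 q [-0.28  0.63  1.46 -0.    1.05 -0.92]
tool shift [ 0.0023 -0.0015  0.0036] turn -0.04617889190458868
final shift:
t 2.85 pos [ 0.6716 -0.1219  0.0371] xaz 126.35382110809542 F [-0.26  0.79  0.1 ] grip 0.2694385080404455 q [-0.28  0.63  1.46 -0.    1.05 -0.92]
tool shift [ 0.0993 -0.0017  0.004 ] turn None
```

Call:
{"name": "step_arm", "arguments": {
  "series": [0,-0.0016,0.0035,0,0,0,0,0,0.01,0,0,0,0.006,0,0,0,0.006,0,0,0]
}}

```text
clock: 3.35
position: [0.6588, -0.1051, 0.0363]
eef_rot: [0.0, 0.451, 0.892, 0.0]
wrist_force: [-0.8, -0.1, 0.3]
grip_width: 0.275
grasp_force: 0.0
```

Call:
{"name": "step_arm", "arguments": {
  "series": [0.008,0,0,0,0.008,0,0,0,0.008,0,0,0,0.008,0,0,0,0.008,0,0,0]
}}

```text
clock: 3.85
position: [0.6351, -0.073, 0.036]
eef_rot: [-0.0, 0.451, 0.892, -0.0]
wrist_force: [0.9, 0.6, -0.5]
grip_width: 0.273
grasp_force: 0.0
```

Run:
```python
from h import *
to([.5945+.593*.0284,-.0201-.805*.0284,.0335],126.4)
c=snap('top','top3'); crop(c,210,180,340,300,5,'crop4')
```

```text
t 3.85 pos [ 0.6351 -0.073   0.036 ] xaz 126.35585649999454 F [ 0.86  0.65 -0.5 ] grip 0.27310194003796984 q [-0.22  0.58  1.57 -0.    0.99 -0.86]
tool shift [ 0.0382 -0.0013  0.0025] turn -0.04414350000546108
```

View pics/crop4.png

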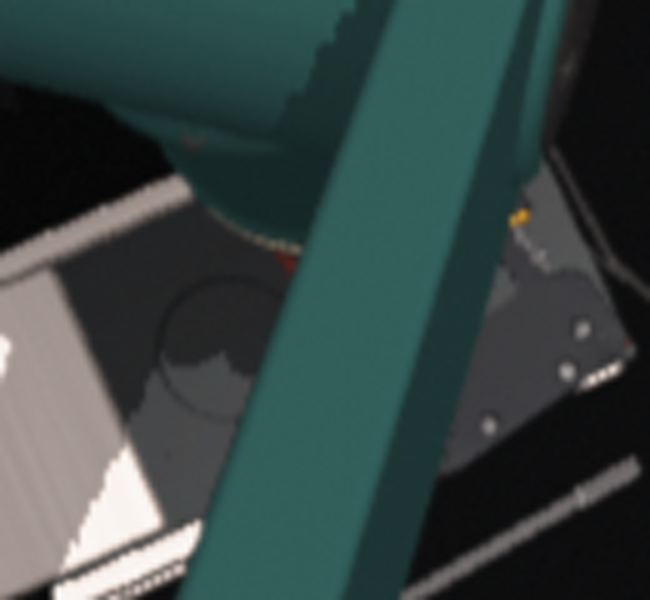

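The top view is blocked by the arm, so I check from the side.

Run:
```python
from h import *
c=snap('side','side2'); crop(c,230,230,380,350,5,'crop5')
```

```text
(no output)
```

View pics/crop5.png

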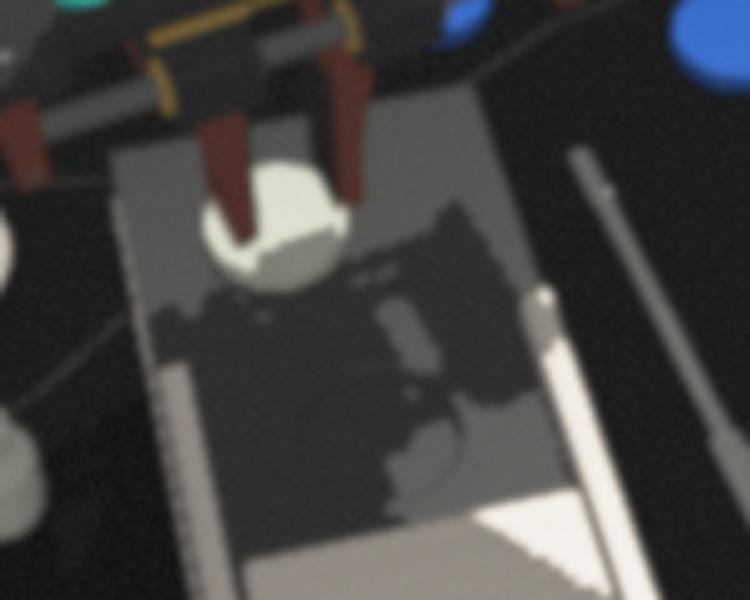

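The side crop shows the disc still at its start place, centre about (278,225). The open fingertips are above it, so they stand higher than the TCP. I'll lift, back off, and go down behind the disc until I feel the deck.

Call:
{"name": "step_arm", "arguments": {
  "series": [0,0,-0.006,0,-0.02,0,0,0,-0.02,0,0,0,-0.018,-0.0013,0,0,0,0,0.006,0]
}}

```text
clock: 4.45
position: [0.6718, -0.1238, 0.0372]
eef_rot: [0.002, 0.452, 0.892, 0.0]
wrist_force: [0.3, 0.6, 0.5]
grip_width: 0.273
grasp_force: 0.0
```

Call:
{"name": "step_arm", "arguments": {
  "series": [0,0,0.0015,0,0,0,0,0,0,0,0,0]
}}

```text
clock: 4.75
position: [0.668, -0.1202, 0.0342]
eef_rot: [-0.001, 0.451, 0.893, -0.0]
wrist_force: [-0.4, -0.1, 0.6]
grip_width: 0.272
grasp_force: 0.0
```

Call:
{"name": "step_arm", "arguments": {
  "series": [0,0,0.0015,0,0,0,0,0]
}}

```text
clock: 4.95
position: [0.6686, -0.1206, 0.0329]
eef_rot: [-0.0, 0.451, 0.892, -0.0]
wrist_force: [-1.1, -0.8, 0.4]
grip_width: 0.27
grasp_force: 0.0
```

Run:
```python
from h import *
to([.669,-.121,.0335],126.4)
c=snap('side','side3'); crop(c,230,230,380,350,5,'crop6')
```

```text
t 4.95 pos [ 0.6686 -0.1206  0.0329] xaz 126.37781756210029 F [-1.11 -0.84  0.38] grip 0.27031046344774007 q [-0.28  0.63  1.48 -0.    1.03 -0.91]
tool shift [-0.0006  0.0001 -0.0006] turn -0.022182437899715524
```

View pics/crop6.png

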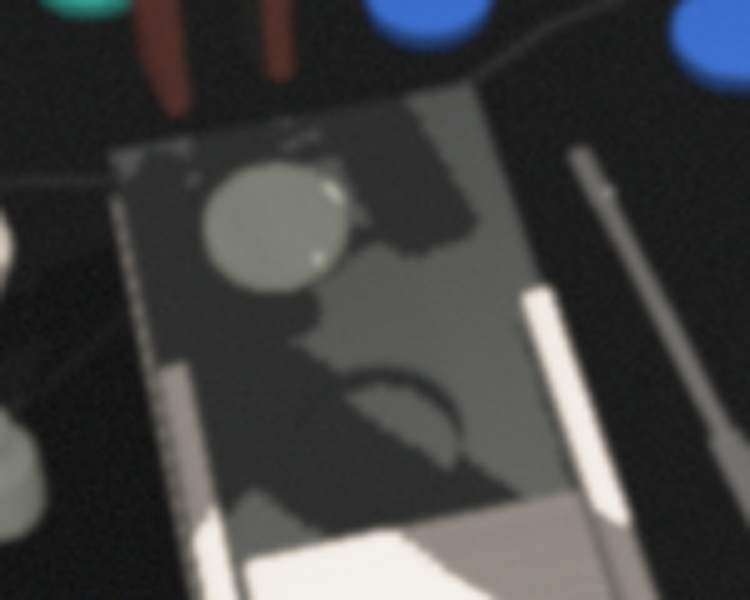

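The disc is still at crop (275,228). The fingertips show at (178,115) and (282,80), further back than expected. I'll work out their real height.

Run:
```python
from h import *
c=load('side3')
f=lambda u,v:(230+u/5-.4,230+v/5-.4)
for z in(.03,.035,.04,.045,.05,.06): print(z,ray(c,*f(178,115),z).round(4),ray(c,*f(282,80),z).round(4))
for p in((176,105),(174,95),(170,70),(278,70),(277,60),(275,40)): print(dep(c,*f(*p)).round(4))
print('disc',ray(c,*f(275,228),.038),'deck corner',ray(c,*f(110,150),.03), ray(c,*f(472,82),.03))
to([0,0,0])
```

```text
0.03 [ 0.684 -0.125  0.03 ] [ 0.6546 -0.1466  0.03  ]
0.035 [ 0.6824 -0.1209  0.035 ] [ 0.6532 -0.1424  0.035 ]
0.04 [ 0.6808 -0.1168  0.04  ] [ 0.6518 -0.1381  0.04  ]
0.045 [ 0.6791 -0.1127  0.045 ] [ 0.6505 -0.1338  0.045 ]
0.05 [ 0.6775 -0.1086  0.05  ] [ 0.6491 -0.1295  0.05  ]
0.06 [ 0.6742 -0.1005  0.06  ] [ 0.6463 -0.121   0.06  ]
[ 0.674  -0.0992  0.0661]
[ 0.6749 -0.1012  0.0684]
[ 0.6747 -0.1001  0.081 ]
[ 0.6473 -0.1209  0.0645]
[ 0.6471 -0.12    0.0702]
[ 0.6474 -0.1207  0.0785]
disc [ 0.63927378 -0.08007274  0.038     ] deck corner [ 0.70136399 -0.10623564  0.03      ] [ 0.59305386 -0.15833179  0.03      ]
t 5.0 pos [ 0.6687 -0.1207  0.033 ] xaz 126.37654822839237 F [ 0.07 -0.04  0.3 ] grip 0.26922032311130056 q [-0.28  0.63  1.48 -0.    1.03 -0.91]
tool shift [ 0.4938 -0.4668  0.0331] turn None
```

Run:
```python
from h import *
c1=load('side1')
for nm in('side2','side3'):
    c=load(nm); s=c['depth']
    # all points within 45mm of finger, red-coloured pixels
    v,u=np.mgrid[0:480,0:640]; col=c['color'].astype(int); m=(col[...,0]>1.7*col[...,1])&(col[...,0]>40)&(s>0)&(v>225)&(v<300)&(u>230)&(u<310)
    z=s[m]; P=np.array(c['xyz'])+(rot(c)@np.stack([(u[m]-c['cx'])/c['fx']*z,(v[m]-c['cy'])/c['fy']*z,z])).T
    print(nm,m.sum(),'zpercentiles',np.percentile(P[:,2],[0,2,5,10,50,90]).round(4))
    k=np.argsort(v[m])[-6:]; print(np.c_[u[m][k],v[m][k],P[k]].round(4))
# disc unmoved? deck & disc height by depth
for c in(c1,load('side3')):
    print([dep(c,*p).round(4) for p in((285,275),(315,300),(300,270))])
print(robot.grip_point_offset)
```

```text
side2 19 zpercentiles [0.085  0.0852 0.0853 0.0862 0.1133 0.1594]
[[ 2.760e+02  2.640e+02  6.410e-01 -5.200e-02  9.790e-02]
 [ 2.750e+02  2.680e+02  6.431e-01 -5.180e-02  8.870e-02]
 [ 2.750e+02  2.690e+02  6.429e-01 -5.100e-02  8.750e-02]
 [ 2.760e+02  2.690e+02  6.422e-01 -5.320e-02  8.500e-02]
 [ 2.770e+02  2.690e+02  6.404e-01 -5.240e-02  8.640e-02]
 [ 2.770e+02  2.700e+02  6.402e-01 -5.140e-02  8.540e-02]]
side3 17 zpercentiles [0.0719 0.0739 0.077  0.0783 0.0928 0.0996]
[[ 2.630e+02  2.390e+02  6.756e-01 -1.025e-01  8.860e-02]
 [ 2.630e+02  2.400e+02  6.755e-01 -1.015e-01  8.740e-02]
 [ 2.610e+02  2.420e+02  6.792e-01 -1.018e-01  8.180e-02]
 [ 2.610e+02  2.430e+02  6.799e-01 -1.028e-01  7.830e-02]
 [ 2.650e+02  2.440e+02  6.734e-01 -1.021e-01  7.820e-02]
 [ 2.610e+02  2.450e+02  6.809e-01 -1.043e-01  7.190e-02]]
[array([ 0.6386, -0.0802,  0.0385]), array([ 0.5853, -0.0513,  0.0277]), array([ 0.62  , -0.1007,  0.0304])]
[array([ 0.6394, -0.0826,  0.0354]), array([ 0.5852, -0.0507,  0.0286]), array([ 0.6201, -0.1011,  0.03  ])]
0.0187
```

Depth puts the fingertips at about z = 0.06, some 27 mm above the reported TCP. I'll lower in careful steps and watch the force.

Call:
{"name": "step_arm", "arguments": {
  "series": [0,0,0.005,0,0,0,0.005,0,0,0,0,0]
}}

```text
clock: 5.3
position: [0.668, -0.1208, 0.0219]
eef_rot: [-0.001, 0.451, 0.892, -0.0]
wrist_force: [-0.4, -0.2, -0.7]
grip_width: 0.27
grasp_force: 0.0
```

Run:
```python
from h import *
to([.669,-.121,.0335],126.4)
c=snap('side','side4'); crop(c,230,230,380,350,5,'crop7')
f=lambda u,v:(230+u/5-.4,230+v/5-.4)
for v in range(235,268,2): print(v,[dep(c,u,v).round(3) for u in(264,266,286)])
```

```text
t 5.3 pos [ 0.668  -0.1208  0.0219] xaz 126.34981913769148 F [-0.38 -0.2  -0.7 ] grip 0.2698547664846509 q [-0.28  0.64  1.48 -0.    1.02 -0.91]
tool shift [-0.0007  0.0007 -0.0116] turn -0.05018086230852248
235 [array([ 0.673, -0.102,  0.098]), array([ 0.671, -0.106,  0.095]), array([ 0.646, -0.123,  0.082])]
237 [array([ 0.674, -0.103,  0.093]), array([ 0.672, -0.105,  0.091]), array([ 0.645, -0.122,  0.079])]
239 [array([ 0.674, -0.103,  0.088]), array([ 0.671, -0.104,  0.088]), array([ 0.646, -0.123,  0.073])]
241 [array([ 0.674, -0.102,  0.085]), array([ 0.672, -0.104,  0.084]), array([ 0.646, -0.121,  0.071])]
243 [array([ 0.675, -0.102,  0.081]), array([ 0.672, -0.104,  0.079]), array([ 0.646, -0.122,  0.065])]
245 [array([ 0.674, -0.1  ,  0.078]), array([ 0.673, -0.104,  0.074]), array([ 0.646, -0.12 ,  0.062])]
247 [array([ 0.675, -0.101,  0.072]), array([ 0.673, -0.103,  0.07 ]), array([ 0.647, -0.121,  0.056])]
249 [array([ 0.675, -0.1  ,  0.069]), array([ 0.673, -0.103,  0.066]), array([ 0.647, -0.123,  0.049])]
251 [array([ 0.675, -0.099,  0.065]), array([ 0.673, -0.102,
[... 172 characters left out ...]
98,  0.057]), array([ 0.674, -0.101,  0.053]), array([ 0.649, -0.127,  0.03 ])]
257 [array([ 0.692, -0.138,  0.002]), array([ 0.675, -0.102,  0.047]), array([ 0.648, -0.122,  0.031])]
259 [array([ 0.682, -0.111,  0.03 ]), array([ 0.68 , -0.114,  0.028]), array([ 0.647, -0.119,  0.03 ])]
261 [array([ 0.681, -0.108,  0.03 ]), array([ 0.678, -0.108,  0.031]), array([ 0.647, -0.115,  0.029])]
263 [array([ 0.68 , -0.104,  0.029]), array([ 0.677, -0.104,  0.03 ]), array([0.493, 0.351, 0.612])]
265 [array([ 0.679, -0.101,  0.029]), array([ 0.676, -0.101,  0.029]), array([ 0.642, -0.101,  0.037])]
267 [array([ 0.678, -0.097,  0.028]), array([ 0.675, -0.097,  0.029]), array([ 0.642, -0.097,  0.037])]
```

Tips are at z ≈ 0.048 with the TCP at 0.022. I continue down.

Call:
{"name": "step_arm", "arguments": {
  "series": [0,0,0.005,0,0,0,0.004,0,0,0,0,0]
}}

```text
clock: 5.65
position: [0.6682, -0.121, 0.0131]
eef_rot: [-0.001, 0.451, 0.892, -0.0]
wrist_force: [-0.1, -0.3, 0.9]
grip_width: 0.273
grasp_force: 0.0
```

Call:
{"name": "step_arm", "arguments": {
  "series": [0,0,0.002,0,0,0,0,0,0,0,0,0]
}}

```text
clock: 5.95
position: [0.6689, -0.1211, 0.012]
eef_rot: [0.0, 0.451, 0.892, -0.0]
wrist_force: [0.6, 0.3, 0.2]
grip_width: 0.272
grasp_force: 0.0
```

Run:
```python
from h import *
to([.669,-.121,.0335],126.4)
c=snap('side','side5')
for v in range(248,268): print(v,[dep(c,u,v)[1:].round(3) for u in(265,266,267,285,286,287)])
```

```text
t 5.95 pos [ 0.6689 -0.1211  0.012 ] xaz 126.34967674618031 F [0.62 0.33 0.16] grip 0.27226448219901195 q [-0.28  0.66  1.49 -0.    1.   -0.91]
tool shift [ 0.      0.0001 -0.0215] turn -0.050323253819698266
248 [array([-0.102,  0.069]), array([-0.103,  0.068]), array([-0.107,  0.064]), array([-0.122,  0.053]), array([-0.123,  0.051]), array([-0.124,  0.051])]
249 [array([-0.102,  0.066]), array([-0.105,  0.064]), array([-0.107,  0.061]), array([-0.121,  0.051]), array([-0.122,  0.051]), array([-0.123,  0.05 ])]
250 [array([-0.102,  0.064]), array([-0.104,  0.062]), array([-0.107,  0.06 ]), array([-0.121,  0.049]), array([-0.123,  0.047]), array([-0.123,  0.047])]
251 [array([-0.102,  0.062]), array([-0.103,  0.061]), array([-0.104,  0.06 ]), array([-0.12 ,  0.047]), array([-0.122,  0.046]), array([-0.124,  0.044])]
252 [array([-0.103,  0.059]), array([-0.104,  0.058]), array([-0.104,  0.058]), array([-0.121,  0.044]), array([-0.123,  0.043]), array([-0.123,  0.042])]
253 [array([-0.101,  0.058]), array([-0.103,  0.056]), array([-0.103,  0.056]), array([-0.121,  0.042]), array([-0.12
[... 1507 characters left out ...]
3 ]), array([-0.104,  0.037]), array([-0.105,  0.037]), array([-0.105,  0.037])]
264 [array([-0.104,  0.027]), array([-0.103,  0.029]), array([-0.103,  0.029]), array([-0.103,  0.037]), array([-0.102,  0.038]), array([-0.103,  0.037])]
265 [array([-0.101,  0.028]), array([-0.101,  0.029]), array([-0.101,  0.029]), array([-0.101,  0.037]), array([-0.101,  0.037]), array([-0.101,  0.038])]
266 [array([-0.099,  0.028]), array([-0.099,  0.029]), array([-0.097,  0.032]), array([-0.099,  0.037]), array([-0.099,  0.037]), array([-0.098,  0.039])]
267 [array([-0.096,  0.03 ]), array([-0.096,  0.031]), array([-0.098,  0.028]), array([-0.097,  0.037]), array([-0.098,  0.036]), array([-0.098,  0.036])]
```

Call:
{"name": "step_arm", "arguments": {
  "series": [0,0,0.003,0,0,0,0.002,0,0,0,0,0]
}}

```text
clock: 6.3
position: [0.6685, -0.121, 0.0065]
eef_rot: [-0.0, 0.451, 0.892, -0.0]
wrist_force: [1.0, -0.3, 0.9]
grip_width: 0.274
grasp_force: 0.0
```

Call:
{"name": "step_arm", "arguments": {
  "series": [0.007,0,0,0,0.006,0,0,0,0.006,0,0,0,0.007,0,0,0,0.007,0,0,0]
}}

```text
clock: 6.8
position: [0.649, -0.0939, 0.0071]
eef_rot: [0.0, 0.451, 0.892, -0.0]
wrist_force: [0.1, -0.8, 0.4]
grip_width: 0.269
grasp_force: 0.2
```

Run:
```python
from h import *
to([.5945+.593*.0284,-.0201-.805*.0284,.007],126.4)
c=snap('side','side6'); crop(c,230,230,380,350,5,'crop8')
```

```text
t 6.8 pos [ 0.649  -0.0939  0.0071] xaz 126.36265027012726 F [ 0.07 -0.81  0.36] grip 0.26861568797739444 q [-0.25  0.64  1.55 -0.    0.95 -0.88]
tool shift [ 0.0634 -0.0001  0.0001] turn -0.03734972987274432
```

View pics/crop8.png

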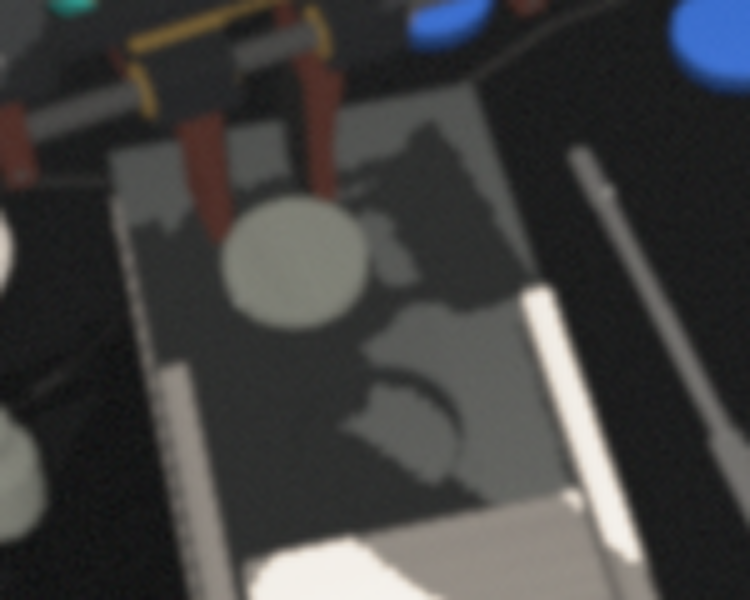

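The disc now moves ahead of both fingertips, centre at crop (295,262), heading for the recess. I keep pushing.

Call:
{"name": "step_arm", "arguments": {
  "series": [0.008,0,0,0,0.008,0,0,0,0.008,0,0,0,0.008,0,0,0,0.006,0,0,0]
}}

```text
clock: 7.35
position: [0.6262, -0.0632, 0.007]
eef_rot: [-0.0, 0.451, 0.892, -0.0]
wrist_force: [-0.1, 0.1, -0.7]
grip_width: 0.27
grasp_force: 0.4
```

```bash
cat >> h.py <<'E'
def discpts(c,z0,z1):
    # points on the deck area in world, height band, from side depth; returns xy
    v,u=np.mgrid[0:480,0:640]; s=c['depth']; m=(s>0)&(u>225)&(u<385)&(v>225)&(v<350)
    z=s[m]; P=np.array(c['xyz'])+(rot(c)@np.stack([(u[m]-c['cx'])/c['fx']*z,(v[m]-c['cy'])/c['fy']*z,z])).T
    return u[m],v[m],P
E
python3 - <<'E'
from h import *
to([.5945+.593*.0284,-.0201-.805*.0284,.007],126.4)
f=lambda u,v:(230+u/5-.4,230+v/5-.4)
# recess centre in side1: dark circle with depth below deck
c1=load('side1'); u,v,P=discpts(c1,0,0)
k=(P[:,2]<.026)&(P[:,2]>.016)&(np.hypot(P[:,0]-.5945,P[:,1]+.02)<.03); print('recess side px',u[k].min(),u[k].max(),v[k].min(),v[k].max(),P[k].mean(0),k.sum())
c=snap('side','side7'); u,v,P=discpts(c,0,0)
k=(P[:,2]>.0335)&(P[:,2]<.042)&(np.hypot(P[:,0]-.5945,P[:,1]+.02)<.06)&(c['color'][v,u].min(1)>90)
img=np.zeros((480,640),np.uint8); img[v[k],u[k]]=255
cnt=max(cv2.findContours(img,0,2)[0],key=cv2.contourArea); e=cv2.fitEllipse(cv2.convexHull(cnt)); print(e,cv2.contourArea(cnt),ray(c,*e[0],.038))
for p in((275,228),(295,262)): print(ray(c,*f(*p),.038))
E
```

```text
t 7.35 pos [ 0.6262 -0.0632  0.007 ] xaz 126.36516203682284 F [-0.13  0.08 -0.66] grip 0.26958309707676054 q [-0.21  0.61  1.61 -0.    0.92 -0.84]
tool shift [ 0.0251  0.     -0.    ] turn -0.03483796317716781
recess side px 290 321 303 330 [ 0.5938831  -0.02269649  0.02131371] 672
((298.2532958984375, 300.157958984375), (25.40682029724121, 29.500215530395508), 79.73202514648438) 552.0 [ 0.60782313 -0.03889288  0.038     ]
[ 0.63927378 -0.08007274  0.038     ]
[ 0.63000731 -0.06857277  0.038     ]
```

Call:
{"name": "step_arm", "arguments": {
  "series": [0.006,0,0,0,0.005,0,0,0,0.005,0,0,0,0.005,0,0,0,0.004,0,0,0]
}}

```text
clock: 7.9
position: [0.6117, -0.0434, 0.007]
eef_rot: [-0.0, 0.451, 0.892, -0.0]
wrist_force: [-0.5, -0.3, -0.3]
grip_width: 0.27
grasp_force: 0.2
```

```bash
cat > chk.py <<'E'
from h import *
import sys
to([.5945+.593*.0284,-.0201-.805*.0284,.007],126.4)
c=snap('side',sys.argv[1]); u,v,P=discpts(c,0,0)
k=(np.hypot(P[:,0]-.5945,P[:,1]+.02)<.04)&(c['color'][v,u].min(1)>90)&(P[:,2]<.042)
img=np.zeros((480,640),np.uint8); img[v[k],u[k]]=255
cnt=max(cv2.findContours(img,0,2)[0],key=cv2.contourArea); e=cv2.fitEllipse(cv2.convexHull(cnt)); print(e,cv2.contourArea(cnt))
q=img[v,u]>0; A=np.c_[P[q][:,:2]-[.5945,-.0201],np.ones(q.sum())]; print('plane slopes,height',np.linalg.lstsq(A,P[q][:,2],rcond=None)[0], ray(c,*e[0],.03))
crop(c,230,230,380,350,5,sys.argv[1]+'c')
E
python3 chk.py side8
```

```text
t 7.9 pos [ 0.6117 -0.0434  0.007 ] xaz 126.35306167129744 F [-0.47 -0.27 -0.27] grip 0.27028189797311536 q [-0.18  0.59  1.65 -0.    0.9  -0.82]
tool shift [ 0.0005 -0.     -0.    ] turn -0.04693832870256642
((308.177001953125, 313.9493408203125), (29.283246994018555, 38.422332763671875), 89.03955841064453) 704.5
plane slopes,height [ 0.12745705 -0.1522713   0.03318373] [ 0.58955807 -0.0234855   0.03      ]
```

Call:
{"name": "step_arm", "arguments": {
  "series": [0.002,0,0,0,0.001,0,0,0,0,0,0,0]
}}

```text
clock: 8.25
position: [0.6099, -0.0412, 0.0069]
eef_rot: [-0.0, 0.451, 0.892, -0.0]
wrist_force: [0.3, 0.2, -0.6]
grip_width: 0.273
grasp_force: 0.0
```

```bash
sed -i 's/<.04)&(c/<.026)\&(c/' chk.py; python3 chk.py side9
```

```text
t 8.25 pos [ 0.6099 -0.0412  0.0069] xaz 126.35010471479451 F [ 0.34  0.19 -0.63] grip 0.2725567617638002 q [-0.18  0.59  1.66 -0.    0.89 -0.81]
tool shift [-0.0022  0.0001 -0.0001] turn -0.04989528520549413
((305.3668518066406, 316.69378662109375), (27.414487838745117, 29.886072158813477), 84.29981231689453) 612.5
plane slopes,height [ 0.01253894 -0.02180073  0.02890352] [ 0.5925207  -0.01803872  0.03      ]
```

View pics/side9c.png

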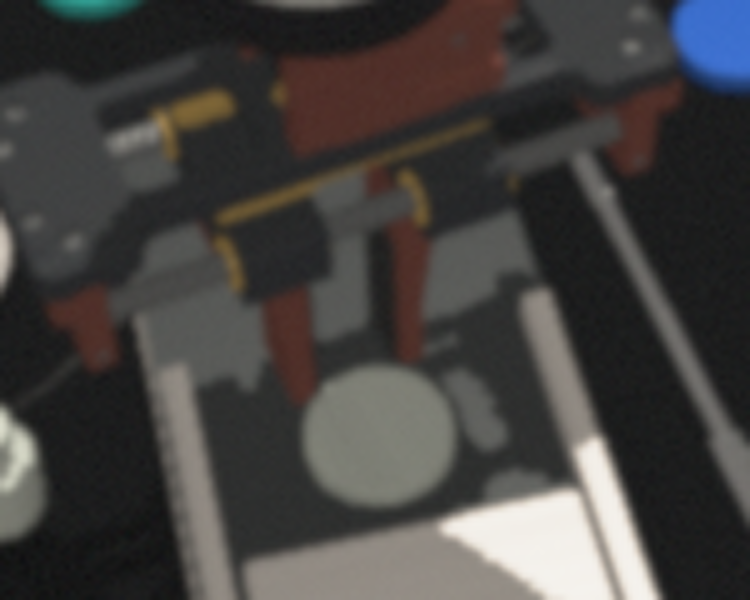

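The disc lies flat in the recess: top at z ≈ 0.029, level, centre at crop (378,435). Next I lift and move round to the hood's end.

Call:
{"name": "step_arm", "arguments": {
  "series": [-0.003,0,-0.01,0,0,0,-0.03,0,0,0,-0.03,0,0,0,0,5.1,0,0,0,5.1]
}}

```text
clock: 8.8
position: [0.6135, -0.0443, 0.0792]
eef_rot: [0.002, 0.53, 0.848, 0.001]
wrist_force: [-0.5, -0.6, -0.8]
grip_width: 0.274
grasp_force: 0.0
```

Run:
```python
from h import *
to([.5197,.1326,.075],116.1)
c=load('side9'); print([dep(c,u,v).round(3) for u,v in((249,300),(250,303),(248,298),(357,262),(357,264))])
```

```text
t 8.8 pos [ 0.6135 -0.0443  0.0792] xaz 115.93534864691267 F [-0.46 -0.64 -0.79] grip 0.273802805696793 q [-0.18  0.5   1.6  -0.    1.04 -0.64]
tool shift [ 0.2001 -0.007   0.0038] turn -0.16465135308732215
[array([0.652, 0.031, 0.122]), array([ 0.689, -0.045, -0.001]), array([0.652, 0.031, 0.127]), array([ 0.529, -0.062,  0.118]), array([ 0.536, -0.156,  0.001])]
```

Call:
{"name": "step_arm", "arguments": {
  "series": [0.045,-0.002,0,0,0.045,-0.002,0,0,0.045,-0.002,0,0,0.045,-0.001,0,0,0.02,0,0,0]
}}

```text
clock: 9.3
position: [0.5153, 0.1351, 0.0776]
eef_rot: [-0.001, 0.528, 0.849, -0.0]
wrist_force: [-0.2, -0.1, 0.9]
grip_width: 0.275
grasp_force: 0.0
```

Call:
{"name": "step_arm", "arguments": {
  "series": [0.002,0,0.02,0,0,0,0.02,0,0,0,0.015,0,0,0,0,0]
}}

```text
clock: 9.7
position: [0.5155, 0.1343, 0.021]
eef_rot: [-0.001, 0.529, 0.849, -0.001]
wrist_force: [0.6, -0.3, -0.7]
grip_width: 0.272
grasp_force: 0.0
```

Run:
```python
from h import *
to([.5197,.1326,.0125],116.1)
```

```text
t 9.7 pos [0.5155 0.1343 0.021 ] xaz 116.15411401915354 F [ 0.57 -0.34 -0.66] grip 0.2719877966437235 q [ 0.13  0.49  1.83 -0.    0.83 -0.33]
tool shift [-0.0034  0.0031  0.0085] turn 0.054114019153544746
```

Call:
{"name": "step_arm", "arguments": {
  "series": [-0.003,0.003,0.0085,0,-0.01,0,0,0,-0.012,0,0,0,-0.01,0,0,0,-0.01,0,0,0]
}}

```text
clock: 10.2
position: [0.5402, 0.0944, 0.014]
eef_rot: [0.0, 0.529, 0.848, 0.0]
wrist_force: [-0.4, 0.8, 2.3]
grip_width: 0.272
grasp_force: 0.8
```

Call:
{"name": "step_arm", "arguments": {
  "series": [-0.01,0,0,0,-0.01,0,0,0,-0.01,0,0,0,-0.01,0,0,0,0,0,0,0]
}}

```text
clock: 10.7
position: [0.5577, 0.0581, 0.0135]
eef_rot: [0.0, 0.529, 0.849, -0.0]
wrist_force: [-0.7, 0.3, -0.4]
grip_width: 0.272
grasp_force: 0.0
```

Run:
```python
from h import *
t=np.array([.5945,-.0201,.0125]); y=np.array([-.44,.898,0]); to(t+.07*y,116.1)
c=snap('top','top4'); s=c['color']
cv2.imwrite('pics/a.png',cv2.hconcat([cv2.resize(s[150:330,150:360,::-1],None,fx=1.9,fy=1.9),cv2.resize(snap('side','side10')['color'][230:410,220:430,::-1],None,fx=1.9,fy=1.9)]))
c=load('side10')
# hood top extent along carrier y from depth
u,v,P=discpts(c,0,0); v,u=np.mgrid[230:420,225:400]; s=c['depth'][v,u]; P=np.array(c['xyz'])+(rot(c)@np.stack([((u-c['cx'])/c['fx']*s).ravel(),((v-c['cy'])/c['fy']*s).ravel(),s.ravel()])).T
d=P-t; cy=d@y; cx=d@np.array([.898,.44,0]); k=(abs(P[:,2]-.0465)<.003)&(abs(cx)<.045); print('hood y',np.percentile(cy[k],[1,5,50,95,99]),k.sum())
```

```text
t 10.7 pos [0.5577 0.0581 0.0135] xaz 116.10149332868825 F [-0.75  0.3  -0.37] grip 0.2723068199459553 q [-0.02  0.53  1.77 -0.    0.84 -0.47]
tool shift [-0.0164 -0.0013  0.001 ] turn 0.0014933286882552466
hood y [0.01111679 0.01475021 0.05388176 0.09811342 0.09872188] 408
```

Run:
```python
from h import *
t=np.array([.5945,-.0201,.0]); y=np.array([-.44,.898,0]);x=np.array([.898,.44,0])
for n in('top4','side10'):
    c=load(n); v,u=np.mgrid[0:480,0:640]; s=c['depth']; P=np.array(c['xyz'])+(rot(c)@np.stack([((u-c['cx'])/c['fx']*s).ravel(),((v-c['cy'])/c['fy']*s).ravel(),s.ravel()])).T
    P=P[s.ravel()>0]; cy=(P-t)@y*1e3; cx=(P-t)@x*1e3
    for b in range(-60,130,10):
        k=(cy>=b)&(cy<b+10)&(abs(cx)<46)&(P[:,2]<.2)
        if k.sum(): print(n,b,k.sum(),'z hist 0-20,20-33,33-42,42-52,52+',np.histogram(P[k,2],[-.01,.02,.033,.042,.052,.2])[0])
```

```text
top4 -60 313 z hist 0-20,20-33,33-42,42-52,52+ [  0 296  17   0   0]
top4 -50 316 z hist 0-20,20-33,33-42,42-52,52+ [  0 297  19   0   0]
top4 -40 315 z hist 0-20,20-33,33-42,42-52,52+ [  0 300  15   0   0]
top4 -30 313 z hist 0-20,20-33,33-42,42-52,52+ [  0 296  17   0   0]
top4 -20 367 z hist 0-20,20-33,33-42,42-52,52+ [  0  33  13 321   0]
top4 -10 333 z hist 0-20,20-33,33-42,42-52,52+ [  0   1   0 332   0]
top4 0 333 z hist 0-20,20-33,33-42,42-52,52+ [  0   1   0 332   0]
top4 10 333 z hist 0-20,20-33,33-42,42-52,52+ [  0   0   0 333   0]
top4 20 338 z hist 0-20,20-33,33-42,42-52,52+ [  0   3   1 334   0]
top4 30 342 z hist 0-20,20-33,33-42,42-52,52+ [  0   1   1 340   0]
top4 40 337 z hist 0-20,20-33,33-42,42-52,52+ [  0   3   0 333   1]
top4 50 709 z hist 0-20,20-33,33-42,42-52,52+ [  0   1   3 329 376]
top4 60 523 z hist 0-20,20-33,33-42,42-52,52+ [  0   1   2 257 263]
top4 70 104 z hist 0-20,20-33,33-42,42-52,52+ [ 0  7  0 39 58]
top4 80 57 z hist 0-20,20-33,33-42,42-52,52+ [ 0  0  0  1 56]
top4 90 76 z hist 0-20,20-33,33-42,42-52,52+ [14  0  0  0 62]
top4 100 70 z hist 0-20,
[... 610 characters left out ...]
]
side10 30 12 z hist 0-20,20-33,33-42,42-52,52+ [ 0  0  0 12  0]
side10 40 21 z hist 0-20,20-33,33-42,42-52,52+ [ 0  0  0 21  0]
side10 50 125 z hist 0-20,20-33,33-42,42-52,52+ [  0   0   0 125   0]
side10 60 130 z hist 0-20,20-33,33-42,42-52,52+ [  0   0   0  25 105]
side10 70 719 z hist 0-20,20-33,33-42,42-52,52+ [  0 262  97  92 268]
side10 80 1194 z hist 0-20,20-33,33-42,42-52,52+ [610 381   1  12 190]
side10 90 880 z hist 0-20,20-33,33-42,42-52,52+ [459   0  12  61 348]
side10 100 1273 z hist 0-20,20-33,33-42,42-52,52+ [470   0   0   0 803]
side10 110 1755 z hist 0-20,20-33,33-42,42-52,52+ [ 490    0    0    0 1265]
side10 120 792 z hist 0-20,20-33,33-42,42-52,52+ [500   0   0   0 292]
```

View pics/a.png

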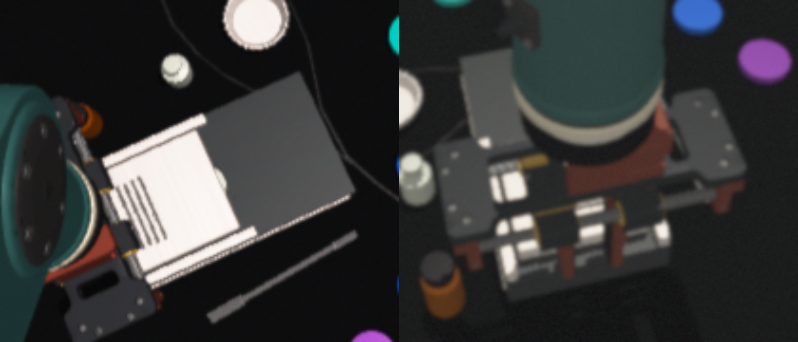

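The hood now spans carrier y of about -18 to +75, pushed properly by its end face, and it is passing over the seated disc. About 15 mm remains.

Call:
{"name": "step_arm", "arguments": {
  "series": [-0.006,0,0,0,-0.005,0,0,0,-0.003,0,0,0,0,0,0,0]
}}

```text
clock: 11.2
position: [0.5631, 0.0465, 0.0134]
eef_rot: [0.0, 0.529, 0.849, -0.0]
wrist_force: [0.7, -0.0, -0.4]
grip_width: 0.27
grasp_force: 0.0
```

Call:
{"name": "step_arm", "arguments": {
  "series": [-0.002,0,0,0,-0.002,0,0,0]
}}

```text
clock: 11.4
position: [0.5636, 0.0455, 0.0134]
eef_rot: [-0.002, 0.53, 0.848, 0.001]
wrist_force: [-4.0, 14.5, 4.5]
grip_width: 0.275
grasp_force: 7.5
```

Call:
{"name": "step_arm", "arguments": {
  "series": [-0.002,0,0,0,0,0,0,0]
}}

```text
clock: 11.6
position: [0.5636, 0.0455, 0.0135]
eef_rot: [-0.003, 0.53, 0.848, 0.002]
wrist_force: [-5.0, 15.6, 4.9]
grip_width: 0.273
grasp_force: 8.4
```

15 N resistance is the end stop. I back off and check.

Call:
{"name": "step_arm", "arguments": {
  "series": [0.008,0,0,0,0.02,0,0,0,0.04,0,-0.02,0,0.04,0,-0.04,0,0.04,0,-0.04,0]
}}

```text
clock: 12.1
position: [0.5037, 0.1669, 0.1048]
eef_rot: [-0.0, 0.529, 0.849, -0.0]
wrist_force: [1.3, 0.8, -0.1]
grip_width: 0.273
grasp_force: 0.0
```

Call:
{"name": "step_arm", "arguments": {
  "series": [0.03,0,-0.04,0,0,0,-0.03,0,0,0,0,0,0,0,0,0]
}}

```text
clock: 12.5
position: [0.492, 0.1931, 0.1748]
eef_rot: [0.001, 0.529, 0.849, 0.001]
wrist_force: [-0.6, -0.2, -0.4]
grip_width: 0.27
grasp_force: 0.0
```

Run:
```python
from h import *
t=np.array([.5945,-.0201,.0]); y=np.array([-.44,.898,0]);x=np.array([.898,.44,0])
to(t); c=snap('top','top5'); v,u=np.mgrid[0:480,0:640]; s=c['depth']; P=np.array(c['xyz'])+(rot(c)@np.stack([((u-c['cx'])/c['fx']*s).ravel(),((v-c['cy'])/c['fy']*s).ravel(),s.ravel()])).T
cy=(P-t)@y*1e3; cx=(P-t)@x*1e3
for z0,z1 in((.042,.052),(.033,.042),(.02,.033)):
    k=(abs(cx)<44)&(P[:,2]>z0)&(P[:,2]<z1)&(abs(cy)<160); print(z0,k.sum(),np.percentile(cy[k],[0.2,1,50,99,99.8]).round(1))
a=load('top1')['color'].astype(int); d=abs(a-c['color']).sum(2)
for n,(p,q) in dict(vial=(193,213),knob=(242,187),dish=(285,158),spat=(300,295),stir=(494,232),big=(477,348)).items(): print(n,np.median(d[q-12:q+12,p-12:p+12]),d[q-12:q+12,p-12:p+12].max())
```

```text
t 12.5 pos [0.492  0.1931 0.1748] xaz 116.18201597506504 F [-0.57 -0.16 -0.44] grip 0.27006554825574375 q [ 0.24  0.28  1.69 -0.    1.17 -0.21]
tool shift [-0.2364 -0.0025  0.1751] turn None
0.042 2914 [-32.2 -31.5  13.4  58.6  59.3]
0.033 191 [-123.6 -123.2  -68.8   83.2   83.6]
0.02 3306 [-125.  -124.2  -66.7   83.4   84.6]
vial 2.0 6
knob 1.0 8
dish 0.0 3
spat 2.0 8
stir 0.0 5
big 1.0 5
```

The hood spans -32 to +59.5 mm, which is fully shut. The bystanders are unmoved and the arm is clear, so I hand in.

```bash
python3 -c "
from station import robot
print(robot.hand_in())"
```

```text
the job is handed in; nothing more can be done
None
```

The job is handed in: I pushed the stainless disc flat into the recess, then pushed the hood fully shut against its end stop; the bystanders did not move, and the clock stood at 12.5 s.

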